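Open the touch-latch bench power box and switch it on

ROBOT

A 7-joint arm with a two-finger parallel gripper is mounted at the origin on a cart in front of the work surface, level with it; the furniture and walls round the work are solid. World frame = base frame: x ahead of the robot, y to its left, z up, the work surface at z = 0. Lengths are in m, angles in rad, forces in N, time in s.
With the tool pointing down it reaches from about 0.4 to 0.85 m from the base axis. Payload 6.9 kg.
Tool frame: the origin (TCP) lies at the very end of the fingers, on their centre line; the grasp point (between the pads) lies 19 mm behind it (pinch_z is the distance from the TCP to the grasp point, in m); y points along the fingers, z is the direction in which the jaws open and shut, and the axes are right-handed (so a half turn about y gives the same grasp; the last joint's range is limited). The gripper opens to 85 mm and grips with 20 to 120 N. Pads are 22 mm wide; open, the fingers measure 114 mm over their backs; the gripper's body (76 mm by 85 mm) begins 54 mm behind the grasp point. The pads swing forward as they close: fully open they stand 13 mm farther back than shut.
Start: joints at [-1.085, 0.507, -0.238, 1.5, 0.126, 1.149, -0.155], TCP at [0.232, 0.58, 0.231] pointing down, gripper open.
Joint ranges: [-3.08, 3.08], [-0.24, 2.05], [-1.43, 1.35], [0, 2.5], [-1.52, 4.66], [0.17, 1.96], [-2.89, 2.89]. Speed limits (rad/s): [2.39, 2.39, 3.14, 3.14, 3.14, 3.14, 3.14].

INTERFACE

Orientations are given as a rotation vector (axis times angle).
In Python, from cell import * gives the robot as it stands. The module is installed in compiled form; this text tells all that it offers.
- The arm moves only by the shell command python3 -m creep 'ROWS' [FORCE]. ROWS is a JSON object of lists of equal length, an entry for each row: "hand": the closure, from 0 (fully open) to 1 (shut); "xyz": the shift along the tool's x, y, z normalised to -1 to 1, where 1 is 4 cm, a list of three; "twist": the turn, a rotation vector about the tool's x, y, z normalised to -1 to 1, where 1 is 8 degrees, a list of three. A call has 1 to 20 rows; each row shifts and turns the commanded pose from where the row before left it, along the tool's axes as they then stand; what a row does not reach is not made up. A row lasts 1/8 s, in which the tool goes at most 62.5 mm and 10.7 degrees, less where a joint would pass 70% of its speed; a pose out of reach is approached as far as the arm can. A call with a number of a shift or a turn outside -1 to 1 is refused whole. A call with a gripper value outside its range is refused whole. The fingers move at their own pace and stop on an object; FORCE is the grip in N (left out, the last holds). Time passes only in rows, so rows that do not move let the fingers close. It gives the time, the measured TCP pose, the force and the opening at its end, in the units of the state.
- get_obs(): the state, without advancing time (a new reading comes with each control period).
- read_camera(name): name is "scene" or "top" or "wrist"; returns (picture, depth): 420x560x3 uint8, blue, green, red; 420x560 float32, m along the optical axis (not along the pixel's ray), 0 where there is no reading.
- camera_model(name): a dict with "fov_y" (degrees; the focal length in pixels is half the picture's height over the tangent of half this angle, whatever the lens; pixels are square), "cx", "cy" (the principal point, pixels), "world_to_cam" (4x4, takes a point from world to camera coordinates). Camera axes: x right, y down, z forward; pixel columns grow to the right and rows downward; lengths in m; the calibration is good to about 2 mm. A picture is of the moment at which its call begins: read the wrist's pose just before it. camera_model takes no time and is no camera call; for the wrist camera it gives the pose at the moment of the call.
- sign_off(): hands the job in, once; it reports no verdict.
Trained networks look in the newest picture that a camera, given by its name, has taken for a name from the list of things; names that differ only in an ending like _2 or _b are one class to them, and where a whole thing is asked for, a point or a joint stands for the part that bears it (a point fixed in the world has none). Each returns a list of dicts, best first, with "p" (0 to 1); they miss things now and then, are a little off and sometimes report something else, mostly with a low value. They report only what shows in the picture. A call takes as long as a camera call.
- trace(camera, thing): "mask" (420x560 bool, what is visible of it) and "rect" ([left, top, right, bottom] in pixels, round what is visible of it).
- mark_of(camera, thing): "xy" ([column, row] in pixels: a listed point, or the origin of a listed thing).
The state is a dict: "time": time; "joint_pos": joint angles; "qvel": joint speeds; "tau": joint torques, N m; "tool_pos": TCP position; "tcp_rot": TCP orientation; "contact_force": force on the tool from outside, world axes, zero at the start; "wrist_torque": the same for the moment, N m; "width": finger opening in m.
Only numpy, scipy, OpenCV 4.12 (cv2) and the standard library are available. Lean on these libraries where they do the work, as an engineer would, in place of code of your own. Each camera call takes 0.05 s, during which the arm holds its last target. There are 200 camera calls.

TASK

Switch on the bench power box using the fingertips only, gripping nothing: press the ring mark at the front of its flush lid and let go so that the catch releases and the lid springs ajar by itself. Then push the lid up and right over backwards until it stays fully open, and press down the raised half of the rocker switch inside until it is fully over. Leave the loose things around the box where they are.

Things in the scene. Friction and masses are not known exactly. Their poses are not given: they have to be found in the camera images.
- power_box: Grey box fixed to the table, 160 (x) x 200 (y) x 80 mm high. Origin: centre of its underside; x from its front (robot's side) to its back, y left. Rim 18 mm wide front and back, 22 mm at the sides; the 124 x 156 mm well inside is closed by a flush aluminium lid. In the well: white floor 30 mm below the rim top, two sockets 6 mm high, a rocker switch at the right.
- plunger_tip (a point): Top of the lid catch's sprung pin, 10 mm across, in the front left corner of the well, 64 mm left of the box's centre line. Hidden under the lid at first; once released it stands up to 28 mm above the rim top. It yields to about 2 N.
- power_lid (a joint): Lid hinge at its back edge, rad: 0 closed, -0.06 pressed in (hard stop), 2.3 fully open, leaning back. Lid 120 (x) x 154 (y) x 8 mm. Pressing its front in by 5 mm (-0.045 rad; 3 to 4 N) and letting go frees the catch for good: a pin lifts it to 0.33 rad, front edge 40 mm up. From there it swings freely: it drops back if left before upright, past 1.75 rad it falls open and stays.
- press_spot (a point): Centre of the thin ring mark (26 mm across) on the lid's upper face, midway between the sides, 20 mm behind the lid's front edge. Moves with the lid.
- lid_edge (a point): Middle of the lid's front edge, half-way through its thickness, 122 mm from the hinge line. Moves with the lid.
- lid_hinge (a point): Middle of the lid's hinge line, level with the rim top; the line runs along the box's y.
- rocker (a joint): Rocker switch, rad: 0 off (near half raised, far half sunk), 0.36 fully on (near half pressed down). Stays where it is left; about 1 N moves it, then a hard stop. Black, 40 (x) x 28 (y) mm, pivot along the box's y, in the right part of the well.
- rocker_raised (a point): Point on the upper face of the rocker's raised near half, 16 mm towards the front from its pivot, midway across; about 18 mm below the rim top when off, 24 mm when on. 34 mm behind the inside of the front rim, 30 mm left of the inside of the right rim.
- jar_screws: Loose lidded jar of screws, 58 mm across, 91 mm high, standing near the box; origin under its centre.
- tape_measure: Loose tape measure standing on its base, 36x77x62 mm, near the box; origin under its centre.
- block_a: Loose wood off-cut, 45x90x38 mm, near the box; origin under its centre.
- tape_1: Loose roll of masking tape lying flat, 104 mm across, 25 mm high, near the box; origin under its centre.
- spanner_11: Loose small spanner, 26x136x5 mm, right of the box; origin under its centre.
- marker: Loose marker pen, 17x130x17 mm, left of the box; origin under its centre.

How it is judged:
On the way, in this order (a step that is already met when the one before it is completed fails the run):
1. the lid's front is pressed in by the fingers (lid below -0.015 rad) (value of joint power_lid below -0.015 rad and contact force between the fingers and power_lid above 0.5 N), for 0.02 s.
2. let go, the lid has sprung ajar by itself (0.2 to 0.6 rad, fingers off it) (value of joint power_lid between 0.2 and 0.6 rad and contact force between the fingers and power_lid below 0.2 N), for 0.2 s.
3. the lid is pushed over backwards (beyond 2.0 rad) with the switch still off (value of joint power_lid above 2 rad and value of joint rocker below 0.1 rad), for 0.1 s.
At the end, for the whole second after the job is handed in: The lid stays open beyond 2.0 rad, the rocker is on (beyond 0.30 of 0.36 rad), and each loose thing is within 20 mm of where it stood (value of joint power_lid above 2 rad and value of joint rocker above 0.3 rad and not (distance of jar_screws from where it was at the start of the episode above 0.02 m) and not (distance of tape_measure from where it was at the start of the episode above 0.02 m) and not (distance of block_a from where it was at the start of the episode above 0.02 m) and not (distance of tape_1 from where it was at the start of the episode above 0.02 m) and not (distance of spanner_11 from where it was at the start of the episode above 0.02 m) and not (distance of marker from where it was at the start of the episode above 0.02 m)); the robot touches nothing.
It fails at once if the lid is pinched: fingers press on its upper and lower faces at once (over 2 N each) (contact force between the fingers and power_lid_c0 above 2 N and contact force between the fingers and power_lid_c1 above 2 N).
It fails at once if a loose thing is moved by more than 20 mm or lifted (distance of any of jar_screws, tape_measure, block_a, tape_1, spanner_11, marker from where it was at the start of the episode above 0.02 m).
It also fails if it takes over 51 s, if anything falls off the work surface, if the arm or the gripper's body presses on something with over 40 N, if the wrist force passes 120 N, or if a joint passes its speed limit or range.

## Working session

There is one attempt and no reset: what is moved stays moved. The work goes in short steps, Python scripts to look and compute and a shell command to move; the robot and the scene stay as the last step left them, time stands still between calls to the robot, and variables do not carry over. Pictures are saved under pics/ and viewed, about 8 in all and at most 12, crops included, and the job is handed in when it is done.

```bash
mkdir -p pics; cat > h.py <<'E'
from cell import *
import numpy as np, cv2
from scipy.spatial.transform import Rotation as R
def ray(cam,xy):
    m=camera_model(cam); f=210/np.tan(np.radians(m["fov_y"])/2)
    T=np.linalg.inv(m["world_to_cam"]); d=np.array([(xy[0]-m["cx"])/f,(xy[1]-m["cy"])/f,1.])
    return T[:3,3],T[:3,:3]@d
def atz(cam,xy,z):
    o,d=ray(cam,xy); return o+d*(z-o[2])/d[2]
def tool(v):
    o=get_obs(); return R.from_rotvec(o["tcp_rot"]).inv().apply(v)
E
python3 - <<'E'
from h import *
o=get_obs(); print({k:np.round(v,3) for k,v in o.items()}); print(np.round(R.from_rotvec(o["tcp_rot"]).as_matrix(),2))
ims=[]
for c in ["scene","top"]:
    p,d=read_camera(c); ims.append(p.copy())
    for n,z in [("press_spot",.08),("lid_edge",.076),("lid_hinge",.08),("power_box",0),("jar_screws",0),("tape_measure",0),("block_a",0),("tape_1",0),("spanner_11",0),("marker",0)]:
        r=mark_of(c,n)
        if r: print(c,n,round(r[0]["p"],2),np.round(r[0]["xy"]),np.round(atz(c,r[0]["xy"],z),3))
for i,p in enumerate(ims): cv2.imwrite(f"pics/a{i}.png",p)
E
```

```text
{'time': np.float64(0.0), 'joint_pos': array([-1.084,  0.508, -0.237,  1.501,  0.126,  1.149, -0.155]), 'qvel': array([ 0.001,  0.001,  0.002, -0.   , -0.   , -0.001,  0.   ]), 'tau': array([-0.0000e+00, -6.2060e+01, -2.1870e+00, -2.4965e+01,  1.3000e-02,
        1.2000e-02, -0.0000e+00]), 'tool_pos': array([0.232, 0.58 , 0.23 ]), 'tcp_rot': array([-1.552,  0.299, -0.299]), 'contact_force': array([-0.251, -0.417, -0.085]), 'wrist_torque': array([-0.021,  0.025,  0.029]), 'width': np.float64(0.085)}
[[ 0.93 -0.    0.37]
 [-0.37 -0.    0.93]
 [ 0.   -1.   -0.  ]]
scene press_spot 0.78 [295. 204.] [ 0.55  -0.049  0.08 ]
scene lid_edge 0.73 [284. 209.] [ 0.524 -0.034  0.076]
scene lid_hinge 0.87 [329. 185.] [ 0.663 -0.077  0.08 ]
scene power_box 0.91 [305. 222.] [ 0.577 -0.062 -0.   ]
scene tape_measure 0.91 [234. 232.] [0.438 0.065 0.   ]
scene spanner_11 0.88 [365. 321.] [ 0.414 -0.344 -0.   ]
scene marker 0.59 [156. 189.] [0.428 0.354 0.   ]
top press_spot 0.61 [300. 208.] [ 0.538 -0.049  0.08 ]
top lid_edge 0.66 [295. 210.] [ 0.532 -0.037  0.076]
top lid_hinge 0.93 [311. 164.] [ 0.653 -0.075  0.08 ]
top jar_screws 0.91 [317. 262.] [ 0.408 -0.097  0.   ]
top tape_measure 0.76 [253. 249.] [0.442 0.07  0.   ]
top block_a 0.9 [365. 209.] [ 0.551 -0.227  0.   ]
top tape_1 0.72 [238. 178.] [0.633 0.117 0.   ]
top spanner_11 0.5 [406. 262.] [ 0.413 -0.332  0.   ]
top marker 0.64 [147. 254.] [0.426 0.348 0.   ]
```

```bash
python3 -c "
import cv2
p=cv2.imread('pics/a1.png')[110:330,120:440]; q=cv2.resize(p,None,fx=2.5,fy=2.5,interpolation=cv2.INTER_CUBIC); cv2.imwrite('pics/b1.png',q)"
```

```text
(no output)
```

View pics/b1.png

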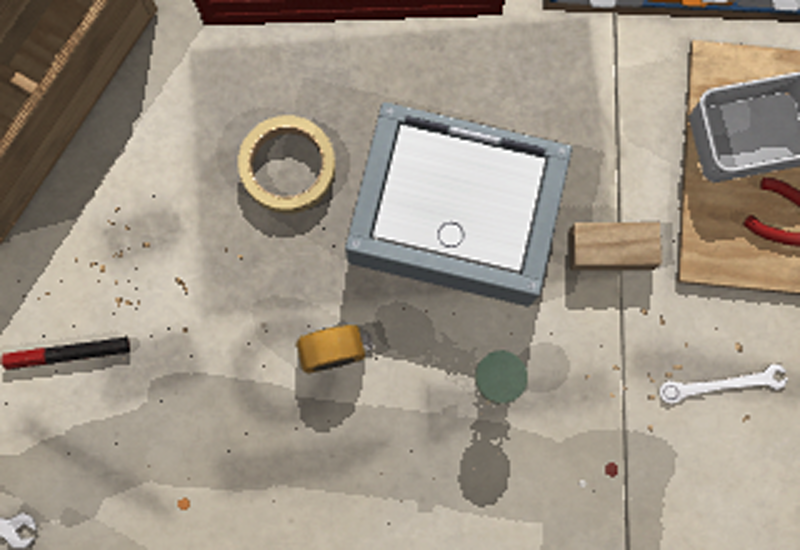

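View pics/a0.png

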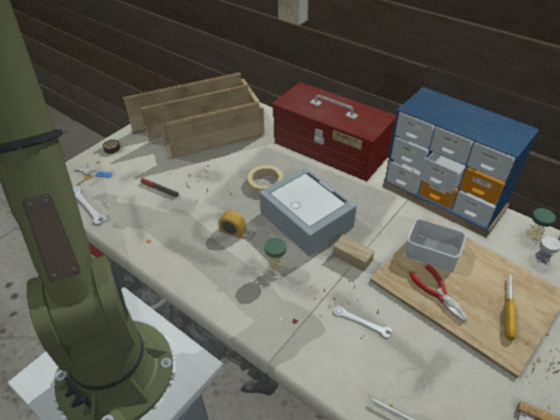

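The top view shows the box turned about -14°, ring at full-image (300,204), jar and tape measure in front with a gap between them. The block is at the right and the tape roll at the left.

```bash
python3 - <<'E'
from h import *
C=[atz("top",(120+u/2.5,110+v/2.5),.08) for u,v in [(385,105),(570,147),(538,296),(347,248)]]
print(np.round(C,3), np.round(np.mean(C,0),3))
for a,b in [(2,1),(3,0)]: d=C[b]-C[a]; print(np.degrees(np.arctan2(d[1],d[0])),np.linalg.norm(d))
for a,b in [(1,0),(2,3)]: d=C[b]-C[a]; print(-np.degrees(np.arctan2(d[0],d[1])),np.linalg.norm(d))
print("ring",atz("top",(300.4,204),.08))
print(tool(np.array([.54,-.05,.2])-get_obs()["tool_pos"])/.04)
E
```

```text
[[ 0.682  0.019  0.08 ]
 [ 0.64  -0.17   0.08 ]
 [ 0.487 -0.136  0.08 ]
 [ 0.533  0.055  0.08 ]] [ 0.585 -0.058  0.08 ]
-12.536842261472659 0.15721464959728518
-13.511969751243015 0.15347268592031454
-12.449188772688657 0.193168075252886
-13.55185841746808 0.19581042842473398
ring [ 0.54728439 -0.04907229  0.08      ]
[ 12.99711979   0.78188119 -11.76716739]
```

```bash
python3 -m creep '{"hand":[1,1,1,1,1,1,1,1,1,1,1,1,1,1,1,1],"xyz":[[0.5,0,-0.45],[1,0,-0.9],[1,0,-0.9],[1,0,-0.9],[1,0,-0.9],[1,0,-0.9],[1,0,-0.9],[1,0,-0.9],[1,0,-0.9],[1,0,-0.9],[1,0,-0.9],[1,0,-0.9],[0.5,0,-0.5],[0.4,0,-0.4],[0,0,0],[0,0,0]],"twist":[[0,0,0],[0,0,0],[0,0,0],[0,0,0],[0,0,0],[0,0,0],[0,0,0],[0,0,0],[0,0,0],[0,0,0],[0,0,0],[0,0,0],[0,0,0],[0,-0.5,0],[0,-0.6,0],[0,0,0]]}' 30
python3 - <<'E'
from h import *
o=get_obs(); print(o["time"],np.round(o["tool_pos"],4),np.round(o["contact_force"],2),o["joint_pos"]); print(np.round(R.from_rotvec(o["tcp_rot"]).as_matrix(),2))
p,d=read_camera("wrist"); cv2.imwrite("pics/w1.png",p)
for n,z in [("press_spot",.08),("lid_edge",.076),("lid_hinge",.08)]:
    r=mark_of("wrist",n)
    if r: print(n,round(r[0]["p"],2),np.round(r[0]["xy"]),np.round(atz("wrist",r[0]["xy"],z),4))
print(tool(np.array([.546,-.049,.11])-o["tool_pos"])/.04)
E
```

```text
time: 3.1
tool_pos: [0.5255, -0.0221, 0.2313]
tcp_rot: [-1.563, 0.179, -0.179]
contact_force: [0.1, 0.7, -0.5]
width: -0.0
3.1 [ 0.5255 -0.0221  0.2313] [ 0.1   0.68 -0.45] [ 0.04514907  0.34952813 -0.06925329  1.76096723  0.02737808  1.03202915
  1.30853299]
[[ 0.97  0.    0.23]
 [-0.23  0.    0.97]
 [-0.   -1.    0.  ]]
press_spot 0.95 [254. 217.] [ 0.5478 -0.0522  0.08  ]
lid_edge 0.81 [256. 196.] [ 0.5278 -0.0454  0.076 ]
[ 0.64954584  3.03211276 -0.53960579]
```

View pics/w1.png

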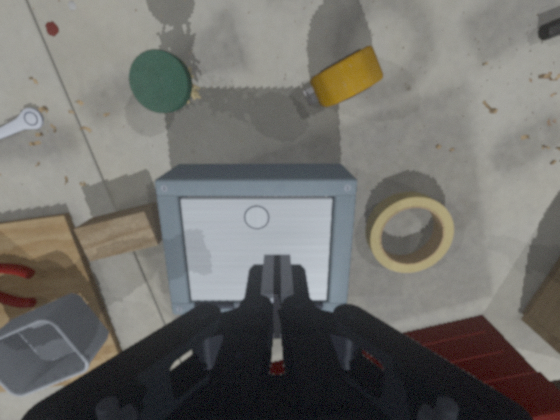

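Ring at (256,217), clear. The jar and tape measure are well off to the sides.

```bash
python3 -m creep '{"hand":[1,1,1,1,1,1,1,1,1,1,1],"xyz":[[0.7,0.5,-0.6],[0,1,0],[0,1,0],[0,0.9,0],[0,0,0],[0,0.2,0],[0,0.1,0],[0,0.1,0],[0,0.1,0],[0,0.05,0],[0,0,0]],"twist":[[0,0,0],[0,0,0],[0,0,0],[0,0,0],[0,0,0],[0,0,0],[0,0,0],[0,0,0],[0,0,0],[0,0,0],[0,0,0]]}'
```

```text
time: 4.68
tool_pos: [0.5481, -0.0516, 0.0741]
tcp_rot: [-1.563, 0.177, -0.18]
contact_force: [-0.6, -0.4, 7.1]
width: 0.0
```

```bash
python3 -m creep '{"hand":[1,1,1,1,1,1,1],"xyz":[[0,-0.3,0],[0,-1,0],[0,-1,0],[-1,-0.8,0],[-1,0,0],[0,0,0],[0,0,0]],"twist":[[0,0,0],[0,0,0],[0,0,0],[0,0,0],[0,0,0],[0,0,0],[0,0,0]]}'
python3 - <<'E'
from h import *
p,d=read_camera("wrist"); cv2.imwrite("pics/w2.png",p)
for n in ["lid_edge","press_spot","plunger_tip","lid_hinge"]:
    r=mark_of("wrist",n)
    if r: print(n,round(r[0]["p"],2),np.round(r[0]["xy"]),np.round(atz("wrist",r[0]["xy"],.115),4), d[int(r[0]["xy"][1]),int(r[0]["xy"][0])])
E
```

```text
time: 5.55
tool_pos: [0.4699, -0.0337, 0.1977]
tcp_rot: [-1.563, 0.178, -0.179]
contact_force: [0.3, 0.3, -0.0]
width: -0.0001
plunger_tip 0.84 [353. 292.] [0.5523 0.0128 0.115 ] 0.25847062
lid_hinge 0.69 [279. 362.] [ 0.6131 -0.066   0.115 ] 0.33432487
```

View pics/w2.png

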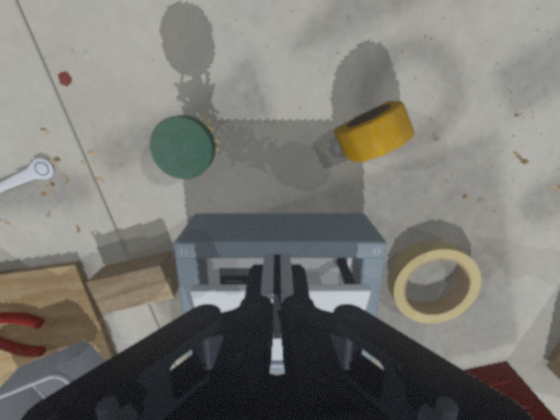

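Lid sits ajar (front edge near row 290), the pin is at (347,270), and the rocker at (235,275). Now I'll tilt the tool forward, ready to go under the edge.

```bash
python3 -m creep '{"hand":[1,1,1,1,1,1,1,1],"xyz":[[0,0,0],[0,0,0],[0,0,0],[0,0,0],[0,0,0],[0,0,0],[0,0,0],[0,0,0]],"twist":[[0,0,-0.95],[0,0,-0.95],[0,0,-0.95],[0,0,-0.95],[0,0,-0.95],[0,0,-0.95],[0,0,0],[0,0,0]]}'
cat >> h.py <<'E'
c=np.array([.586,-.058,0]); B=R.from_euler('z',-13,degrees=True)
def st():
    o=get_obs(); b=B.inv().apply(o["tool_pos"]-c); M=R.from_rotvec(o["tcp_rot"])
    print(o["time"],"box mm",np.round(b*1000,1),"y axis",np.round(B.inv().apply(M.as_matrix()[:,1]),3),"z",np.round(B.inv().apply(M.as_matrix()[:,2]),3),"F",np.round(o["contact_force"],1),"q",np.round(o["joint_pos"],2))
    return b
def go(b1,b0=None):
    o=get_obs(); 
    if b0 is None: b0=B.inv().apply(o["tool_pos"]-c)
    print(b1,"->",np.round(R.from_rotvec(o["tcp_rot"]).inv().apply(B.apply(np.array(b1)/1000.-b0))/.04,2)); return np.array(b1)/1000.
E
python3 - <<'E'
from h import *
st(); T=np.linalg.inv(camera_model("wrist")["world_to_cam"]); print("cam box",np.round(B.inv().apply(T[:3,3]-c)*1000))
b=None
for p in [(-90,0,120),(-80,0,97),(-52,0,97),(-45,0,118),(-30,0,134),(-15,0,145),(20,0,155),(46,0,160),(70,0,165),(95,0,165)]: b=go(p,b)
E
```

```text
time: 6.8
tool_pos: [0.4728, -0.0623, 0.1995]
tcp_rot: [-1.659, -0.232, -0.627]
contact_force: [0.8, 0.1, 1.0]
width: 0.0002
6.8 box mm [-109.3  -29.6  199.5] y axis [ 0.52  -0.081 -0.85 ] z [ 0.046  0.997 -0.066] F [0.8 0.1 1. ] q [-0.29  0.13  0.21  2.4   1.1   0.24  0.19]
cam box [-256.  -19.  277.]
(-90, 0, 120) -> [-0.63  1.88  0.89]
(-80, 0, 97) -> [-0.09  0.62  0.05]
(-52, 0, 97) -> [0.6  0.36 0.03]
(-45, 0, 118) -> [ 0.42 -0.36 -0.03]
(-30, 0, 134) -> [ 0.53 -0.14 -0.01]
(-15, 0, 145) -> [ 0.46 -0.04 -0.  ]
(20, 0, 155) -> [0.88 0.24 0.02]
(46, 0, 160) -> [0.62 0.23 0.02]
(70, 0, 165) -> [0.58 0.21 0.02]
(95, 0, 165) -> [0.53 0.33 0.03]
```

```bash
python3 -m creep '{"hand":[1,1,1,1,1,1,1,1],"xyz":[[0,0,0.9],[-0.3,0.6,0],[-0.3,0.6,0],[0,0.5,0],[0,0,0],[0,0,0],[0,0,0],[0,0,0]],"twist":[[0,0,0],[0,0,0],[0,0,0],[0,0,0],[-0.3,0,-0.6],[-0.3,0,-0.6],[0,0,0],[0,0,0]]}'
python3 - <<'E'
from h import *
st()
b=None
for p in [(-80,0,97),(-52,0,97),(-45,0,118),(-30,0,134),(-15,0,145),(20,0,155),(46,0,160),(70,0,165),(95,0,165)]: b=go(p,b)
E
```

```text
time: 7.8
tool_pos: [0.5054, -0.0371, 0.1416]
tcp_rot: [-1.724, -0.316, -0.729]
contact_force: [0.6, -0.2, -0.4]
width: -0.0001
7.8 box mm [-83.2   2.2 141.6] y axis [ 0.613 -0.151 -0.775] z [ 0.083  0.988 -0.127] F [ 0.6 -0.2 -0.4] q [-0.11  0.36 -0.24  2.5   1.94  0.59 -0.87]
(-80, 0, 97) -> [-0.63  0.92  0.09]
(-52, 0, 97) -> [0.55 0.43 0.06]
(-45, 0, 118) -> [ 0.46 -0.3  -0.05]
(-30, 0, 134) -> [ 0.54 -0.08 -0.02]
(-15, 0, 145) -> [ 0.46  0.02 -0.  ]
(20, 0, 155) -> [0.84 0.34 0.04]
(46, 0, 160) -> [0.59 0.3  0.04]
(70, 0, 165) -> [0.55 0.27 0.03]
(95, 0, 165) -> [0.49 0.38 0.05]
```

```bash
python3 -m creep '{"hand":[1,1,1,1,1],"xyz":[[-0.2,0.3,0],[-0.2,0.3,0],[-0.2,0.3,0.1],[0,0,0],[0,0,0]],"twist":[[0,0,0],[0,0,0],[0,0,0],[0,0,0],[0,0,0]]}'
python3 - <<'E'
from h import *
st()
b=None
for p in [(-80,0,97),(-52,0,97),(-45,0,118)]: b=go(p,b)
p,d=read_camera("scene"); cv2.imwrite("pics/s3.png",cv2.resize(p[140:300,190:410],None,fx=3.5,fy=3.5,interpolation=cv2.INTER_CUBIC))
E
```

```text
time: 8.43
tool_pos: [0.5187, -0.0358, 0.1036]
tcp_rot: [-1.728, -0.31, -0.72]
contact_force: [0.2, 0.1, 0.3]
width: -0.0002
8.425 box mm [-70.6   6.4 103.6] y axis [ 0.606 -0.154 -0.78 ] z [ 0.082  0.988 -0.131] F [0.2 0.1 0.3] q [ 0.24  0.55 -0.77  2.5   1.88  0.9  -0.83]
(-80, 0, 97) -> [-0.29  0.01 -0.16]
(-52, 0, 97) -> [0.55 0.42 0.06]
(-45, 0, 118) -> [ 0.46 -0.3  -0.05]
```

View pics/s3.png

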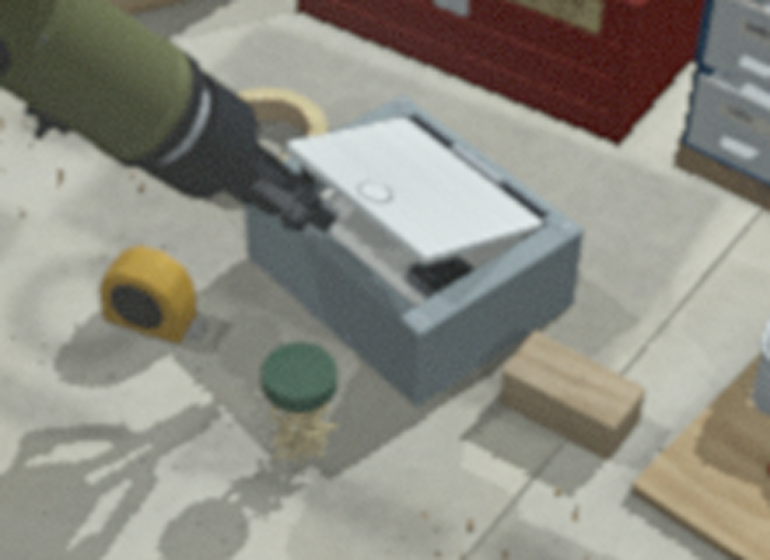

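The fingers are right in front of the open lid edge, clear of everything. Next: under the edge, then lift.

```bash
python3 -m creep '{"hand":[1,1,1,1,1,1],"xyz":[[0.13,0.21,-0.05],[0.13,0.21,-0.05],[0.2,-0.15,0],[0.26,-0.15,0],[0,0,0],[0,0,0]],"twist":[[0,0,0],[0,0,0],[0,0,0],[0,0,0],[0,0,0],[0,0,0]]}'
python3 - <<'E'
from h import *
st()
b=None
for p in [(-45,0,118),(-30,0,134),(-15,0,145),(20,0,155),(46,0,160),(70,0,165),(95,0,165)]: b=go(p,b)
E
```

```text
time: 9.22
tool_pos: [0.5427, -0.0454, 0.1176]
tcp_rot: [-1.726, -0.31, -0.721]
contact_force: [0.3, 0.6, 0.1]
width: -0.0
9.225 box mm [-45.1   2.6 117.6] y axis [ 0.606 -0.152 -0.78 ] z [ 0.082  0.988 -0.129] F [0.3 0.6 0.1] q [ 0.29  0.52 -0.75  2.43  1.85  0.84 -0.72]
(-45, 0, 118) -> [ 0.01  0.   -0.06]
(-30, 0, 134) -> [ 0.54 -0.08 -0.02]
(-15, 0, 145) -> [ 0.46  0.01 -0.  ]
(20, 0, 155) -> [0.85 0.34 0.04]
(46, 0, 160) -> [0.59 0.3  0.04]
(70, 0, 165) -> [0.55 0.27 0.03]
(95, 0, 165) -> [0.49 0.38 0.05]
```

```bash
python3 -m creep '{"hand":[1,1,1,1,1],"xyz":[[0.27,-0.04,0],[0.27,-0.04,0],[0.23,0,0],[0.23,0,0],[0,0,0]],"twist":[[0,0,0],[0,0,0],[0,0,0],[0,0,0],[0,0,0]]}'
python3 - <<'E'
from h import *
st()
p,d=read_camera("scene"); cv2.imwrite("pics/s4.png",cv2.resize(p[140:300,190:410],None,fx=3.5,fy=3.5,interpolation=cv2.INTER_CUBIC))
E
```

```text
time: 9.85
tool_pos: [0.5721, -0.0509, 0.1446]
tcp_rot: [-1.726, -0.31, -0.721]
contact_force: [-1.0, -0.0, 0.3]
width: -0.0001
9.85 box mm [-15.2   3.8 144.6] y axis [ 0.606 -0.152 -0.78 ] z [ 0.082  0.988 -0.129] F [-1.  -0.   0.3] q [ 0.31  0.47 -0.73  2.33  1.75  0.75 -0.54]
```

View pics/s4.png

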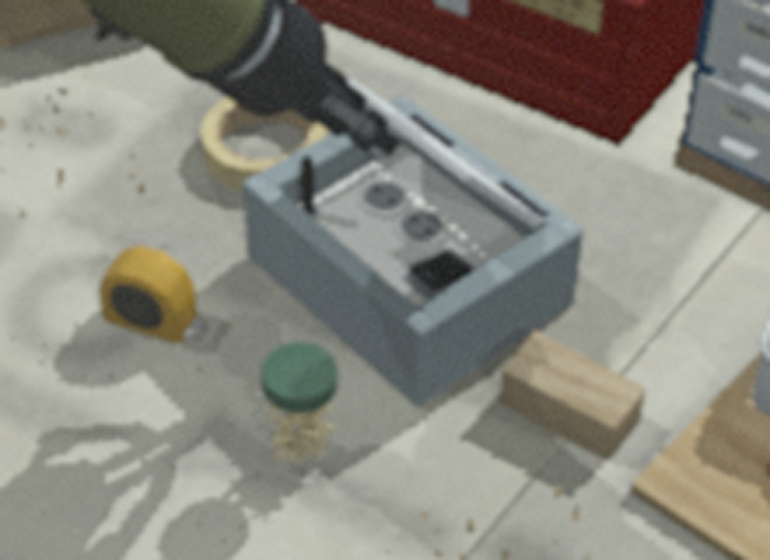

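The lid is lifted to roughly 50–60° and resting on the fingers, with the pin standing at the left. Next I push it over.

```bash
python3 -m creep '{"hand":[1,1,1,1,1,1,1,1,1,1,1],"xyz":[[0.43,0.17,0],[0.42,0.17,0],[0.3,0.15,0],[0.3,0.15,0],[0.28,0.14,0],[0.28,0.14,0],[0.25,0.18,0],[0.25,0.2,0],[0,0,0],[0,0,0],[0,0,0]],"twist":[[0,0,0],[0,0,0],[0,0,0],[0,0,0],[0,0,0],[0,0,0],[0,0,0],[0,0,0],[0,0,0],[0,0,0],[0,0,0]]}'
python3 - <<'E'
from h import *
st()
go((40,0,200)); go((-10,-40,220))
E
```

```text
time: 11.28
tool_pos: [0.6782, -0.0815, 0.1656]
tcp_rot: [-1.726, -0.311, -0.72]
contact_force: [0.4, 0.4, 0.3]
width: 0.0003
11.275 box mm [ 95.1  -2.1 165.6] y axis [ 0.606 -0.151 -0.781] z [ 0.081  0.988 -0.129] F [0.4 0.4 0.3] q [ 0.36  0.53 -0.66  2.06  1.59  0.68 -0.19]
(40, 0, 200) -> [-0.56 -1.51 -0.17]
(-10, -40, 220) -> [-1.26 -2.51 -1.32]
```

```bash
python3 -m creep '{"hand":[1,1,1,1,1],"xyz":[[-0.3,-0.6,-0.2],[-0.3,-0.6,-0.3],[-0.3,-0.6,-0.4],[-0.3,-0.6,-0.4],[0,0,0]],"twist":[[0,0,0],[0,0,0],[0,0,0],[0,0,0],[0,0,0]]}'
python3 - <<'E'
from h import *
st()
M=R.from_rotvec(get_obs()["tcp_rot"]); G=B*R.from_matrix(np.array([[1,0,0],[0,0,1],[0,-1,0]]))
print((M.inv()*G).as_rotvec(degrees=True)/8)
p,d=read_camera("top"); cv2.imwrite("pics/t5.png",cv2.resize(p[110:330,120:440],None,fx=2.4,fy=2.4,interpolation=cv2.INTER_CUBIC))
for n,z in [("rocker_raised",.062),("plunger_tip",.108)]:
  r=mark_of("top",n)
  if r: print(n,r[0]["p"],B.inv().apply(atz("top",r[0]["xy"],z)-c))
E
```

```text
time: 11.9
tool_pos: [0.5708, -0.0964, 0.2191]
tcp_rot: [-1.728, -0.312, -0.722]
contact_force: [0.9, -0.9, 0.3]
width: 0.0
11.9 box mm [ -6.2 -40.8 219.1] y axis [ 0.608 -0.153 -0.779] z [ 0.082  0.988 -0.131] F [ 0.9 -0.9  0.3] q [ 0.47  0.29 -0.7   2.25  1.48  0.57 -0.14]
[ 1.0991693  -0.25640746  4.72453859]
plunger_tip 0.54 [-0.03827785  0.07514207  0.108     ]
```

View pics/t5.png

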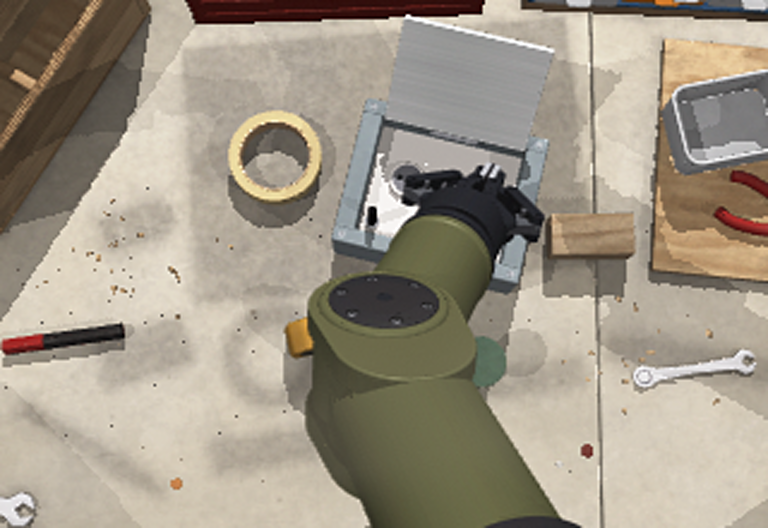

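The lid lies open to the back and the loose things are where they were. Now straighten the tool.

```bash
python3 -m creep '{"hand":[1,1,1,1,1,1,1],"xyz":[[0,0,0],[0,0,0],[0,0,0],[0,0,0],[0,0,0],[0,0,0],[0,0,0]],"twist":[[0.22,-0.05,0.95],[0.22,-0.05,0.95],[0.22,-0.05,0.95],[0.22,-0.05,0.95],[0.22,-0.05,0.93],[0,0,0],[0,0,0]]}'
python3 - <<'E'
from h import *
st()
p,d=read_camera("wrist"); cv2.imwrite("pics/w6.png",p)
for n,z in [("rocker_raised",.062),("plunger_tip",.108)]:
  r=mark_of("wrist",n)
  if r: print(n,r[0]["p"],r[0]["xy"],B.inv().apply(atz("wrist",r[0]["xy"],z)-c))
b=go((-30,-48,75)); go((-30,-48,57),b)
E
```

```text
time: 12.92
tool_pos: [0.5709, -0.1019, 0.2157]
tcp_rot: [-1.609, 0.127, -0.259]
contact_force: [-0.8, 0.5, 0.8]
width: -0.0001
12.925 box mm [ -4.8 -46.2 215.7] y axis [ 0.088 -0.039 -0.995] z [ 0.019  0.999 -0.037] F [-0.8  0.5  0.8] q [ 0.67  0.51 -0.88  1.72  0.53  1.07  0.94]
rocker_raised 0.9 [282.1, 152.0] [-0.02932169 -0.04779457  0.062     ]
plunger_tip 0.72 [178.8, 168.1] [-0.0280959  -0.13260958  0.108     ]
(-30, -48, 75) -> [-0.93  3.47  0.08]
(-30, -48, 57) -> [-0.04  0.45  0.02]
```

View pics/w6.png

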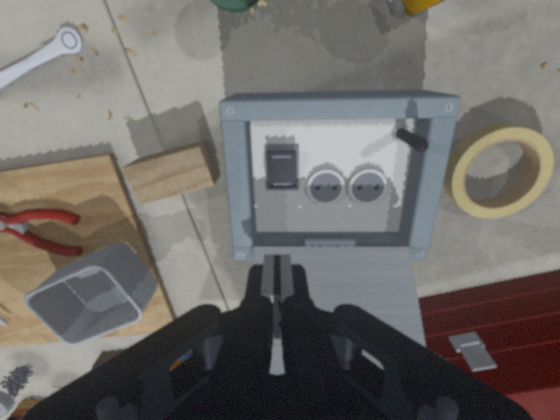

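Rocker at (282,167), its raised half at (282,152). That matches the nominal place (-29,-48 mm). The low-score plunger reading is wrong: the pin really shows at (410,138). Going down on the rocker.

```bash
python3 -m creep '{"hand":[1,1,1,1,1,1,1,1,1,1,1,1],"xyz":[[-0.5,0.4,0.05],[-0.5,0.8,0.05],[0,0.9,0],[0,0.8,0],[0,0.57,0],[0,0,0],[0,0.15,0],[0,0.1,0],[0,0.1,0],[0,0.1,0],[0,0,0],[0,0,0]],"twist":[[0,0,0.3],[0,0,0.3],[0,0,0],[0,0,0],[0,0,0],[0,0,0],[0,0,0],[0,0,0],[0,0,0],[0,0,0],[0,0,0],[0,0,0]]}'
python3 -c "
from h import *
st()"
```

```text
time: 14.58
tool_pos: [0.5353, -0.0955, 0.0572]
tcp_rot: [-1.6, 0.195, -0.195]
contact_force: [-0.3, -0.4, -0.2]
width: -0.0002
14.575 box mm [-41.  -48.   57.2] y axis [ 0.004 -0.037 -0.999] z [ 0.02   0.999 -0.037] F [-0.3 -0.4 -0.2] q [ 0.58  0.68 -0.75  1.93  0.69  0.82  0.76]
```

```bash
python3 -m creep '{"hand":[1,1,1,1,1,1,1,1,1],"xyz":[[0,-0.3,0],[0.22,0,0],[0,0.15,0],[0,0.1,0],[0,0.1,0],[0,0.05,0],[0,0.05,0],[0,0,0],[0,0,0]],"twist":[[0,0,0],[0,0,0],[0,0,0],[0,0,0],[0,0,0],[0,0,0],[0,0,0],[0,0,0],[0,0,0]]}'
python3 -c "
from h import *
st()"
```

```text
time: 15.7
tool_pos: [0.5436, -0.0975, 0.0551]
tcp_rot: [-1.603, 0.193, -0.196]
contact_force: [-14.9, -0.0, 46.2]
width: -0.0001
15.7 box mm [-32.4 -48.1  55.1] y axis [ 0.006 -0.04  -0.999] z [ 0.02   0.999 -0.04 ] F [-14.9  -0.   46.2] q [ 0.57  0.7  -0.75  1.91  0.7   0.83  0.76]
```

Hard stop reached (46 N on the fingertips), so I back off and check.

```bash
python3 -m creep '{"hand":[1,1,1,1,1,1,1,1],"xyz":[[0,-0.3,0],[0,-1,0],[0,-1,0],[0,-1,0],[0,-0.8,0],[1,-0.3,0],[0,0,0],[0,0,0]],"twist":[[0,0,0],[0,0,0],[0,0,0],[0,0,0],[0,0,0],[0,0,0],[0,0,0],[0,0,0]]}'
python3 - <<'E'
from h import *
st()
p,d=read_camera("wrist"); cv2.imwrite("pics/w7.png",cv2.resize(p[60:320,130:480],None,fx=2.2,fy=2.2,interpolation=cv2.INTER_CUBIC))
m=camera_model("wrist"); f=210/np.tan(np.radians(m["fov_y"])/2)
for x in (-28,-20,-12,-4,4):
  w=c+B.apply([x/1000,-.048+.006,.058]); k=m["world_to_cam"]@np.r_[w,1]; u,v=k[:2]/k[2]*f+[m["cx"],m["cy"]]
  dd=d[int(v)-1:int(v)+2,int(u)-1:int(u)+2]; o,r=ray("wrist",(u,v)); print(x,round(1000*(o+r*np.median(dd))[2],1))
for n in ["jar_screws","tape_measure","block_a","tape_1","spanner_11","marker"]:
    pass
read_camera("top")
for n in ["jar_screws","tape_measure","block_a","tape_1","spanner_11","marker"]:
    r=mark_of("top",n)
    if r: print(n,round(r[0]["p"],2),np.round(atz("top",r[0]["xy"],0),3))
E
```

```text
time: 16.7
tool_pos: [0.5825, -0.1008, 0.2262]
tcp_rot: [-1.599, 0.196, -0.193]
contact_force: [0.8, 0.3, -0.1]
width: 0.0001
16.7 box mm [  6.2 -42.5 226.2] y axis [ 0.002 -0.037 -0.999] z [ 0.019  0.999 -0.037] F [ 0.8  0.3 -0.1] q [ 0.64  0.57 -0.88  1.6   0.49  1.22  0.97]
-28 57.2
-20 58.6
-12 59.1
-4 61.1
4 63.1
jar_screws 0.54 [ 0.415 -0.099  0.   ]
tape_measure 0.94 [0.439 0.065 0.   ]
marker 0.64 [0.429 0.35  0.   ]
```

View pics/w7.png

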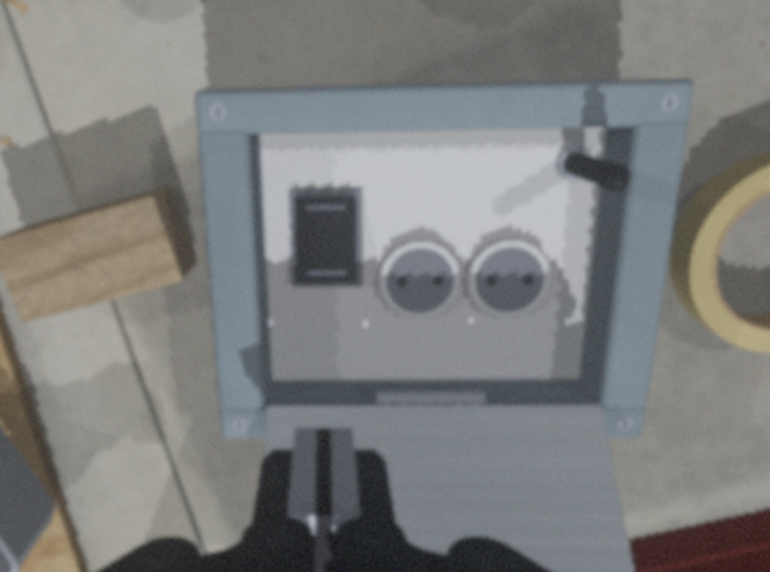

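Depth across the rocker slopes 57→63 mm front to back (about +0.18 rad), so it is fully over. The lid is open and nothing is being touched.

```bash
python3 -c "
from cell import *
print(sign_off())"
```

```text
the job is handed in; nothing more can be done
None
```

The power box is switched on and the job was handed in at about 17 s of the 51 s allowed. With the fingers shut, I pressed the ring mark to the stop (about 7 N), and the lid sprang ajar by itself. I then tilted the fingers under its front edge, pushed it right over backwards, and pressed the raised half of the rocker down to its hard stop.

**Last checks:**
- **Lid:** it shows fully open and leaning back in the final wrist picture.
- **Rocker:** its face slopes from 57 to 63 mm, near to far half. That is about +0.18 rad, or fully on.
- **Contact:** the hand was clear of everything, with wrist force under 1 N.
- **Loose things:** the jar, tape measure and marker read within 7 mm of their first positions. The networks did not report the block, tape roll or spanner in the final top view. The block and tape roll are only partly in view in the last wrist picture. All three looked unmoved in the top view taken after the lid was opened.

**What went wrong:**
- **Tilt:** elbow and wrist limits held it to about 38° instead of the planned 45°, which was still enough.
- **First rocker press:** it landed about 11 mm too far forward and met no force, so I repeated it.
- **Second press force:** it peaked at about 46 N vertical. That was on the fingertips, so the 40 N limit for the arm and gripper body should not apply, and it is under the 120 N wrist limit.

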